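# Release a stuck sample tray with the release pin

## Task

The tray of the orange-marked sample dock is held shut by a spring latch inside. Take the yellow-handled release pin out of its white stand, push its rod straight down through the orange-ringed hole until the tray springs out, then put the pin back in its stand, upright and fully down, and let go. Leave the blue dock's tray shut.

Things in the scene. Friction and masses are not known exactly. Their poses are not given: they have to be found in the camera images.
- release_pin: Loose pin, 0.1-0.2 kg: yellow square handle 24x24, 60 tall, on a black flange 44 across, 6 thick; steel rod 8 thick, 66 long below. Origin: rod axis at flange underside, z up (handle 6 to 66 mm), x, y square to handle faces. Starts, and must end, upright in its stand: fixed white block 75x75x75 high with a 28 mm through hole, rod centred, flange resting on its top.
- port_orange (a point): Centre of the mouth of the 28 mm orange-ringed hole in the top (lid 5 mm) of the orange-marked dock, a fixed black box 140x116, 95 high; z up, x to its rear. Hole is 30 mm rearward of the box centre. 52 mm below lies the flat latch pad: 3 N to start, trips at 8 mm (under 6 N), 18 mm travel. Flange down on the lid presses it 14 mm.
- tray_orange (a joint): How far the orange dock's tray (orange front 102x32 mm, low on the side facing the robot) is out, in m: 0 to 0.001 latched, 0.05 fully out. Once the latch trips, a spring slides it out towards the robot within about 0.7 s; it stays out. Docks and stand swap places, each turned up to 14 degrees.
- tray_blue (a joint): The same for the tray of the blue-marked dock, a like-shaped box with its own blue-ringed hole and latch; it must stay shut (0 to 0.001 m).
Not all that is in view belongs to the job. Leave any pink or turquoise look-alike of the part that bears port_orange alone. Leave any green look-alike of the release_pin alone.

How it is judged (in metres and radians):
On the way:
1. the pin's rod is pushed down the orange-ringed hole, its flange within 7 mm of the lid (horizontal distance between release_pin and port_orange below 0.016 m and z of release_pin in the frame of port_orange between -0.005 and 0.007 m), for 0.05 s.
At the end, for the whole second after the job is handed in: the orange dock's tray is out by more than 40 mm, the blue dock's tray is shut (under 5 mm), and the pin stands at rest in its stand, within 15 mm of where it started and within 7 degrees of upright (value of joint tray_orange above 0.04 m and value of joint tray_blue below 0.005 m and distance of release_pin from where it was at the start of the episode below 0.015 m and angle between release_pin's own z axis and vertical below 0.12 rad and linear speed of release_pin below 0.02 m/s); the robot touches nothing.
It fails at once if the blue dock's tray is released (out by more than 10 mm) (value of joint tray_blue above 0.01 m).
It also fails if it takes over 56 s, if anything falls off the work surface, if the arm or the gripper's body presses on something with over 40 N, if the wrist force passes 120 N, or if a joint passes its speed limit or range.

## Robot

A 7-joint arm with a two-finger parallel gripper is mounted at the origin on the work surface. World frame = base frame: x ahead of the robot, y to its left, z up, the work surface at z = 0. Lengths are in m, angles in degrees, forces in N, time in s.
With the tool pointing down it reaches from about 0.425 to 0.875 m from the base axis. Payload 4.7 kg.
Tool frame: the origin (TCP) lies between the finger pads; the fingertips stand 19 mm ahead of it and the grasp point (between the pads) is the TCP; x points along the fingers, z is the direction in which the jaws open and shut, and the axes are right-handed (so a half turn about x gives the same grasp; the last joint's range is limited). The gripper opens to 87 mm and grips with 3 to 60 N. Pads are 19 mm wide; open, the fingers measure 117 mm over their backs; the gripper's body (75 mm by 190 mm) begins 51 mm behind the grasp point.
Start: joints at [-65.942, 18.392, -4.016, 83.108, 1.295, 78.541, -3.26], TCP at [0.257, 0.597, 0.242] pointing down, gripper open.
Joint ranges: [-163.93, 163.93], [-17.29, 119.83], [-79.2, 71.16], [3.27, 140.29], [-89.18, 269.18], [5.43, 117.66], [-154.24, 154.24]. Speed limits (degrees/s): [147.25, 147.25, 180, 180, 180, 180, 180].

## Interface

Orientations are given as [roll, pitch, yaw] about the fixed x, y, z axes, in that order (R = Rz(yaw) Ry(pitch) Rx(roll)).
In Python, from cell import monitor, read_camera, camera_model, env, regions_of gives the robot as it stands. The module is installed in compiled form; this text tells all that it offers.
- The arm moves only by the tool step_arm, never from a script. Its argument "deltas" is a list of rows, each a list of 5 numbers: the gripper's target within -1 to 1 (fully open at 1, half-way at 0, shut at -1), then the shift along the tool's x, y, z in m, then the turn about the tool's x in degrees. A call has 1 to 12 rows; each row is the pose to reach, as a shift and turn from the pose commanded when the call began, along the tool's axes at that moment; what a row does not reach only later rows make up. A row lasts 1/8 s, in which the tool goes at most 62.5 mm and 10.7 degrees, less where a joint would pass 70% of its speed; a pose out of reach is approached as far as the arm can. A call with a gripper value outside its range is refused whole. The fingers move at their own pace and stop on an object; "newtons" is the grip in N (left out, the last holds). Time passes only in rows, so rows that repeat a pose let the fingers close. It gives the time, the measured TCP pose, the force and the opening at its end, in the units of the state.
- monitor.get_obs(): the state, without advancing time (a new reading comes with each control period).
- read_camera(name): name is "scene" or "top"; returns (picture, depth): 480x640x3 uint8, red, green, blue; 480x640 float32, m along the optical axis (not along the pixel's ray), 0 where there is no reading.
- camera_model(name): a dict with "fx", "fy", "cx", "cy" (pixels), "xyz" and "attitude" of the camera in the world. Camera axes: x right, y down, z forward; pixel columns grow to the right and rows downward; lengths in m; the calibration is good to about 2 mm. A picture is of the moment at which its call begins. camera_model takes no time and is no camera call.
- env.sign_off(): hands the job in, once; it reports no verdict.
Trained networks look in the newest picture that a camera, given by its name, has taken for a name from the list of things; names that differ only in an ending like _2 or _b are one class to them, and where a whole thing is asked for, a point or a joint stands for the part that bears it (a point fixed in the world has none). Each returns a list of dicts, best first, with "p" (0 to 1); they miss things now and then, are a little off and sometimes report something else, mostly with a low value. They report only what shows in the picture. A call takes as long as a camera call. They do not tell look-alikes from the thing itself.
- regions_of(camera, thing): "pixels" (480x640 bool, what is visible of it) and "pixel" ([column, row] in pixels, amid what is visible of it).
The state is a dict: "time_s": time; "qpos": joint angles; "joint_velocities": joint speeds; "effort": joint torques, N m; "tool_pos": TCP position; "tool_rot": TCP orientation; "force": force on the tool from outside, world axes, zero at the start; "wrist_torque": the same for the moment, N m; "grip_width": finger opening in m.
Only numpy, scipy, OpenCV 4.12 (cv2) and the standard library are available. Lean on these libraries where they do the work, as an engineer would, in place of code of your own. Each camera call takes 0.05 s, during which the arm holds its last target. There are 200 camera calls.

## Working session

There is one attempt and no reset: what is moved stays moved. The work goes in short steps, Python scripts to look and compute and a tool call to move; the robot and the scene stay as the last step left them, time stands still between calls to the robot, and variables do not carry over. Pictures are saved under pics/ and viewed, about 8 in all and at most 12, crops included, and the job is handed in when it is done.

Besides the shell and the picture viewer there is one more tool, called after "Request:" as name(argument=value, ...) on one line, values as JSON. step_arm: Moves the arm, as the interface text tells. Its arguments: {"type":"object","properties":{"deltas":{"type":"array"},"newtons":{"type":"number"}},"required":["deltas"]}

```bash
mkdir -p pics
cat > h.py <<'E'
import numpy as np, cv2
from scipy.spatial.transform import Rotation as R
from cell import monitor, read_camera, camera_model, env, regions_of
def cloud(name, depth):
    m=camera_model(name); v,u=np.mgrid[:480,:640]
    p=np.stack([(u-m['cx'])/m['fx']*depth,(v-m['cy'])/m['fy']*depth,depth],-1)
    a=m['attitude']; a=np.array(a)
    r=R.from_euler('xyz',a,degrees=True).as_matrix() if a.shape==(3,) else a
    w=p@r.T+np.array(m['xyz']); w[depth==0]=np.nan
    return w
def save(n,img): cv2.imwrite('pics/'+n,img[...,::-1])
E
python3 - <<'E'
from h import *
for c in ['scene','top']:
    i,d=read_camera(c); save(c+'0.png',i); print(camera_model(c)); w=cloud(c,d); np.save(c+'0.npy',w); np.save(c+'i.npy',i)
    for t in ['release_pin','port_orange','tray_orange','tray_blue']:
        for r in regions_of(c,t):
            m=r['pixels']; print(c,t,round(r['p'],2),r['pixel'],m.sum(),np.nanmedian(w[m],0).round(3))
print(monitor.get_obs())
E
```

```text
{'fx': 496.8804496771525, 'fy': 496.8804496771525, 'cx': 326.1738024777837, 'cy': 243.87234768137526, 'xyz': array([0.96404866, 0.12144613, 0.75556161]), 'attitude': array([-143.65404246,   -0.41574488,  102.20476369])}
scene release_pin 0.96 [385.8, 289.5] 891 [0.557 0.132 0.096]
scene release_pin 0.74 [450.7, 309.1] 934 [0.582 0.232 0.108]
scene port_orange 0.98 [297.2, 325.7] 8435 [0.637 0.015 0.094]
scene port_orange 0.83 [307.0, 198.7] 5626 [ 0.397 -0.032  0.09 ]
scene port_orange 0.59 [430.5, 233.7] 6458 [0.426 0.189 0.091]
scene tray_orange 0.6 [424.8, 230.4] 136 [0.359 0.192 0.013]
scene tray_orange 0.41 [308.7, 196.2] 121 [ 0.324 -0.047  0.014]
scene tray_blue 0.43 [157.2, 295.7] 171 [ 0.603 -0.248  0.022]
{'fx': 566.1789082085011, 'fy': 566.1789082085011, 'cx': 328.7928923230104, 'cy': 236.00263441338856, 'xyz': array([ 0.36476523, -0.01198319,  1.11288851]), 'attitude': array([-171.73102609,    0.75102571,  -90.6519434 ])}
top release_pin 0.78 [202.9, 205.5] 492 [0.566 0.228 0.114]
top release_pin 0.59 [258.0, 216.6] 480 [0.545 0.127 0.091]
top port_orange 0.96 [350.4, 321
[... 291 characters left out ...]
'qpos': array([-65.94247666,  18.39322978,  -4.01809919,  83.11185172,
         1.29578126,  78.541025  ,  -3.26093901]), 'joint_velocities': array([ 5.67398232e-02, -2.40288264e-02,  4.36470992e-05,  1.93927905e-02,
       -1.25984035e-04,  7.13840414e-02, -5.08766991e-02]), 'effort': array([ 2.87800394e-04, -4.90608180e+01, -4.02717534e-01, -3.12461114e+01,
       -6.37149601e-02,  3.45668674e-02,  2.19513197e-05]), 'tool_pos': array([0.25658506, 0.59719624, 0.24153425]), 'tool_rot': array([-106.53995798,   89.99678946,  -39.78747673]), 'force': array([ 0.31846903, -0.28899918,  0.92681532]), 'wrist_torque': array([ 0.01244791, -0.01825634,  0.01436285]), 'grip_width': 0.08709646414322765}
```

View pics/scene0.png

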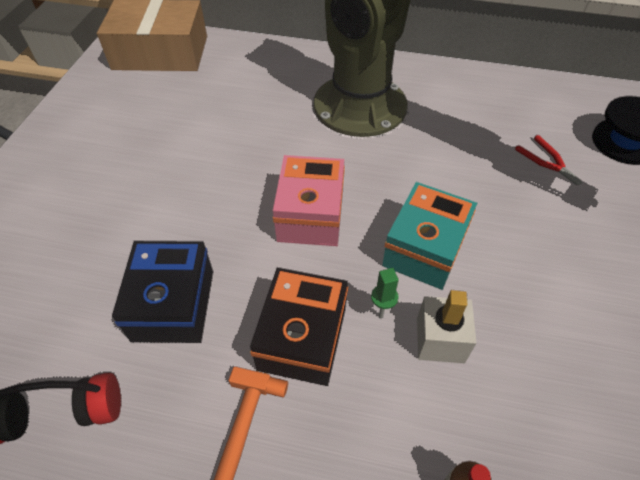

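View pics/top0.png

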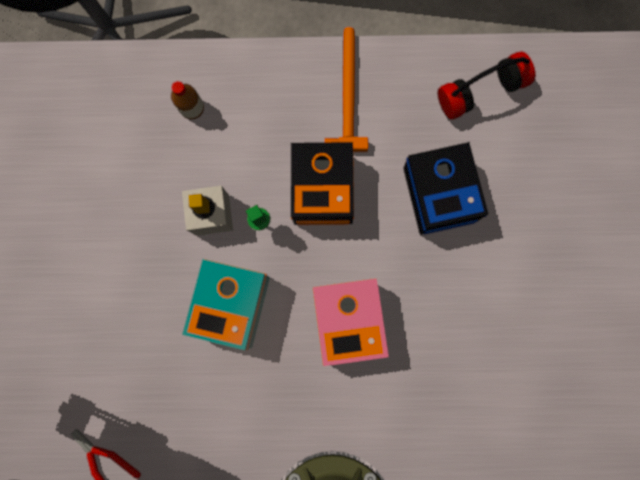

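The scene picture shows look-alikes. Pins: yellow pin in the white stand (scene 451,309), green look-alike (386,290). Orange-ringed holes: black dock (296,329), pink (309,196) and turquoise (428,231) look-alikes; blue dock (156,293). I choose the yellow pin and the black orange-marked dock.

Run:
```python
from h import *
def P(c,m,w,f=''): 
    q=w[m]; q=q[~np.isnan(q[:,0])]; return q
for c,bp,bo in [('scene',(405,500,275,370),(240,360,260,390)),('top',(175,235,180,240),(285,360,135,230))]:
    i=np.load(c+'i.npy'); w=np.load(c+'0.npy'); h=cv2.cvtColor(i,cv2.COLOR_RGB2HSV)
    H,S,V=[h[...,k].astype(int) for k in range(3)]
    def box(b): m=np.zeros(H.shape,bool); m[b[2]:b[3],b[0]:b[1]]=1; return m
    y=P(c,box(bp)&(H>15)&(H<32)&(S>150)&(V>60),w)
    t=y[y[:,2]>y[:,2].max()-.006]
    print(c,'handle',len(y),y.min(0).round(3),y.max(0).round(3),'top',len(t),t.mean(0).round(4), cv2.minAreaRect((t[:,:2]*1000).astype(np.float32)))
    s=P(c,box(bp)&(S<60)&(V>90),w); s=s[(abs(s[:,2]-.075)<.006)]
    print(' stand',len(s),s.mean(0).round(4),cv2.minAreaRect((s[:,:2]*1000).astype(np.float32)))
    g=P(c,(H>45)&(H<75)&(S>150),w); print(' green',g.min(0).round(3),g.max(0).round(3))
    lid=box(bo)&(abs(w[...,2]-.095)<.006)
    l=P(c,lid,w); print(' lid',l.mean(0).round(4),cv2.minAreaRect((l[:,:2]*1000).astype(np.float32)))
    o=(lid&(H<20)&(S>150)&(V>100)).astype(np.uint8)
    n,lab,st,ce=cv2.connectedComponentsWithStats(o)
    for k in range(1,n):
        if st[k,4]>30:
            q=P(c,lab==k,w); print('  comp',st[k],q.mean(0).round(4),((q.min(0)+q.max(0))/2).round(4),np.ptp(q,0).round(3))
    save(c+'crop.png',cv2.resize(i[bo[2]:bo[3],bo[0]:bp[1]] if c=='scene' else i[130:245,175:360],None,fx=3,fy=3))
rm=R.from_euler('xyz',monitor.get_obs()['tool_rot'],degrees=True).as_matrix(); print(rm.round(3))
```

```text
scene handle 492 [0.561 0.222 0.082] [0.585 0.247 0.143] top 211 [0.5739 0.2336 0.1401] ((573.1675415039062, 233.57965087890625), (22.531648635864258, 21.772247314453125), 5.306485652923584)
 stand 1379 [0.5803 0.2345 0.0742] ((570.793701171875, 235.1689453125), (77.9554443359375, 76.1218490600586), 7.648553371429443)
 green [0.012 0.533 0.006] [0.063 0.569 0.069]
 lid [0.6222 0.0134 0.0943] ((617.7755737304688, 12.384464263916016), (116.52037811279297, 142.77276611328125), 89.60735321044922)
  comp [ 271  271   71   40 1349] [0.5817 0.0097 0.095 ] [0.5805 0.0122 0.0948] [0.054 0.102 0.007]
  comp [283 318  26  24 235] [0.649  0.0119 0.0946] [0.6484 0.0122 0.0937] [0.04  0.038 0.009]
top handle 185 [0.56  0.222 0.13 ] [0.585 0.245 0.146] top 115 [0.5723 0.2326 0.1414] ((571.9353637695312, 233.28570556640625), (23.705909729003906, 21.847938537597656), 4.420374393463135)
 stand 852 [0.5727 0.2379 0.0747] ((572.6223754882812, 234.73037719726562), (76.30236053466797, 75.74026489257812), 6.924045085906982)
 green [ 0.533 -0.369 -0.227] [1.172 0.807 0.136]
 lid [0.617  0.0125 0.095 ] ((619.5234375, 12.447685241699219), (116.02467346191406, 141.5767059326172), 89.99237823486328)
  comp [312 153  21  20 160] [0.6517 0.0108 0.0951] [0.6506 0.0108 0.0947] [0.038 0.037 0.01 ]
  comp [ 294  185   56   28 1149] [0.5823 0.009  0.0955] [0.5827 0.0123 0.0953] [0.053 0.102 0.011]
[[ 0.    -0.919  0.395]
 [-0.     0.395  0.919]
 [-1.    -0.    -0.   ]]
```

View pics/scenecrop.png

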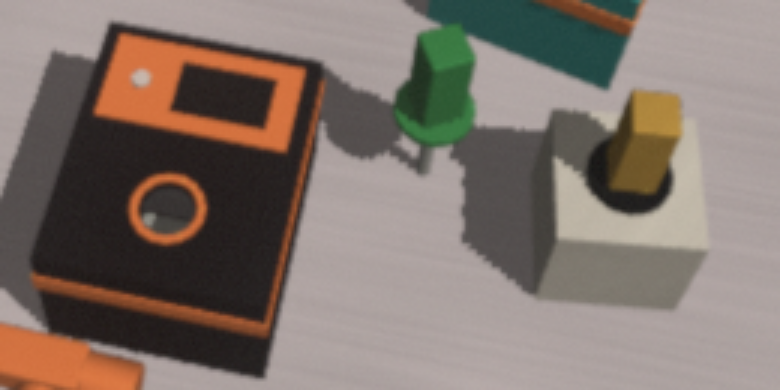

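Request:
step_arm(deltas=[[1, 0, -0.03, -0.015, -2], [1, 0, -0.07, -0.034, -5], [1, 0, -0.115, -0.055, -8], [1, 0, -0.16, -0.077, -11], [1, 0, -0.205, -0.099, -14], [1, 0, -0.25, -0.121, -17], [1, 0, -0.295, -0.142, -20], [1, 0, -0.34, -0.164, -23], [1, 0, -0.38, -0.183, -26], [1, 0, -0.415, -0.2, -28], [1, 0, -0.43, -0.207, -29], [1, 0, -0.434, -0.209, -29]], newtons=40)

```text
time_s: 2.0
tool_pos: [0.5736, 0.2324, 0.2416]
tool_rot: [-153.5, 90.0, -57.9]
force: [0.9, -0.4, 0.3]
grip_width: 0.0869
```

```bash
cat >> h.py <<'E'
def togo(x,y,z):
    o=monitor.get_obs(); r=R.from_euler('xyz',o['tool_rot'],degrees=True).as_matrix()
    print('tcp',o['tool_pos'].round(4),'zdir',np.degrees(np.arctan2(r[1,2],r[0,2])).round(1),'tool delta',(r.T@(np.array([x,y,z])-o['tool_pos'])).round(4),'F',o['force'].round(1),'w',round(o['grip_width'],4),'t',o['time_s'])
E
python3 -c "
from h import *
togo(.573,.2335,.118)"
```

```text
tcp [0.5736 0.2324 0.2416] zdir 95.6 tool delta [0.1236 0.0005 0.0012] F [ 0.9 -0.4  0.3] w 0.0869 t 2.0
```

Request:
step_arm(deltas=[[1, 0.02, 0, 0.001, 0], [1, 0.05, 0, 0.001, 0], [1, 0.08, 0, 0.001, 0], [1, 0.105, 0, 0.001, 0], [1, 0.12, 0, 0.001, 0], [1, 0.1235, 0, 0.001, 0], [1, 0.1235, 0, 0.001, 0], [-1, 0.1235, 0, 0.001, 0], [-1, 0.1235, 0, 0.001, 0], [-1, 0.1235, 0, 0.001, 0], [-1, 0.1235, 0, 0.001, 0], [-1, 0.1235, 0, 0.001, 0]], newtons=40)

```text
time_s: 3.5
tool_pos: [0.5728, 0.2349, 0.1181]
tool_rot: [-57.6, 90.0, 38.1]
force: [-0.4, -0.3, 0.6]
grip_width: 0.0449
```

Request:
step_arm(deltas=[[-1, 0, 0, 0, 0], [-1, 0, 0, 0, 0], [-1, 0, 0, 0, 0], [-1, 0, 0, 0, 0]])

```text
time_s: 4.0
tool_pos: [0.5728, 0.2348, 0.118]
tool_rot: [-131.9, 90.0, -36.1]
force: [1.4, -0.0, 0.2]
grip_width: 0.0241
```

Request:
step_arm(deltas=[[-1, -0.015, 0, 0, 0], [-1, -0.04, 0, 0, 0], [-1, -0.07, 0, 0, 0], [-1, -0.1, 0, 0, 0], [-1, -0.13, 0, 0, 0], [-1, -0.15, 0, 0, 0], [-1, -0.16, 0, 0, 0], [-1, -0.16, 0, 0, 0]])

```text
time_s: 5.0
tool_pos: [0.573, 0.235, 0.2789]
tool_rot: [-68.9, 89.9, 26.8]
force: [-0.1, -0.1, -1.3]
grip_width: 0.0236
```

```bash
python3 -c "
from h import *
togo(.6495,.0115,.278)
i,d=read_camera('scene'); save('lift.png',cv2.resize(i[150:390,230:550],None,fx=2,fy=2))"
```

```text
tcp [0.573  0.235  0.2789] zdir 95.8 tool delta [ 0.0009 -0.0537 -0.23  ] F [-0.1 -0.1 -1.3] w 0.0236 t 5.0
```

View pics/lift.png

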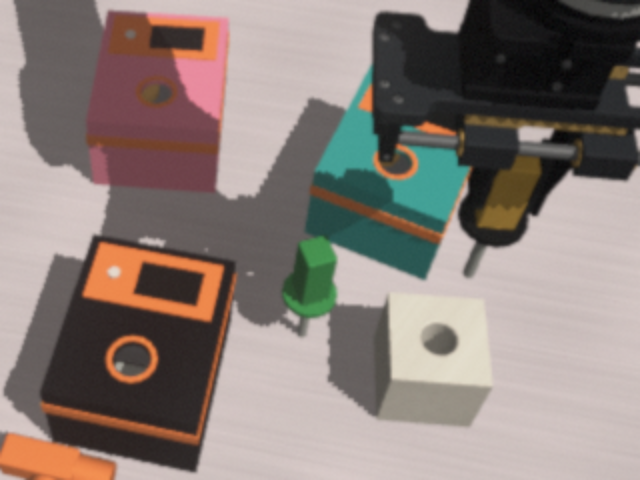

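The pin is held, its rod clear at about (470,262) in the crop, the stand empty at (440,338), and the orange hole at (132,358). Now over to the orange hole.

Request:
step_arm(deltas=[[-1, 0, -0.003, -0.012, 0], [-1, 0, -0.008, -0.036, 0], [-1, 0, -0.015, -0.065, 0], [-1, 0, -0.022, -0.095, 0], [-1, 0, -0.029, -0.125, 0], [-1, 0, -0.036, -0.155, 0], [-1, 0, -0.043, -0.185, 0], [-1, 0, -0.049, -0.21, 0], [-1, 0, -0.053, -0.225, 0], [-1, 0, -0.0537, -0.23, 0], [-1, 0, -0.0537, -0.23, 0]])

```text
time_s: 6.42
tool_pos: [0.6491, 0.0119, 0.2778]
tool_rot: [46.0, 90.0, 141.8]
force: [-0.3, -0.2, -0.6]
grip_width: 0.0231
```

Request:
step_arm(deltas=[[-1, 0.01, 0, 0, 0], [-1, 0.025, 0, 0, 0], [-1, 0.04, 0, 0, 0], [-1, 0.05, 0, 0, 0], [-1, 0.05, 0, 0, 0]])

```text
time_s: 7.05
tool_pos: [0.6486, 0.0115, 0.2266]
tool_rot: [88.8, 89.9, -175.4]
force: [-0.8, 0.2, -0.4]
grip_width: 0.0237
```

Run:
```python
from h import *
togo(.6495,.0115,.138)
i,d=read_camera('scene'); w=cloud('scene',d); save('over.png',cv2.resize(i[200:400,200:400],None,fx=3,fy=3))
h=cv2.cvtColor(i,cv2.COLOR_RGB2HSV); m=(h[...,0]>15)&(h[...,0]<32)&(h[...,1]>150)&(h[...,2]>50); m[:200]=0;m[400:]=0;m[:,:200]=0;m[:,400:]=0
q=w[m]; print(len(q),np.nanmin(q,0).round(3),np.nanmax(q,0).round(3))
```

```text
tcp [0.6486 0.0115 0.2266] zdir 95.8 tool delta [ 0.0886 -0.0011 -0.0001] F [-0.8  0.2 -0.4] w 0.0237 t 7.05
519 [ 0.636 -0.001  0.187] [0.661 0.025 0.251]
```

View pics/over.png

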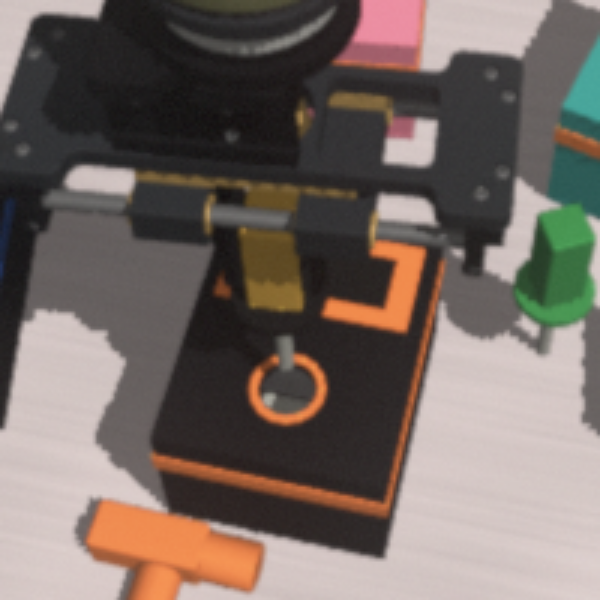

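The pin hangs over the orange ring (rod tip at 286,350, ring centre 287,388 in the crop, 23 mm above the lid), and the handle's depth position matches the hole. Pushing down.

Request:
step_arm(deltas=[[-1, 0.01, -0.001, 0, 0], [-1, 0.025, -0.001, 0, 0], [-1, 0.04, -0.001, 0, 0], [-1, 0.055, -0.001, 0, 0], [-1, 0.065, -0.001, 0, 0], [-1, 0.072, -0.001, 0, 0], [-1, 0.077, -0.001, 0, 0], [-1, 0.081, -0.001, 0, 0], [-1, 0.084, -0.001, 0, 0], [-1, 0.086, -0.001, 0, 0], [-1, 0.087, -0.001, 0, 0], [-1, 0.087, -0.001, 0, 0]])

```text
time_s: 8.6
tool_pos: [0.6504, 0.0115, 0.1412]
tool_rot: [-91.8, 90.0, 3.9]
force: [-1.9, 0.8, 3.5]
grip_width: 0.024
```

Run:
```python
from h import *
togo(.6495,.0115,.138)
i,d=read_camera('top'); w=cloud('top',d); save('push.png',cv2.resize(i[120:330,180:400],None,fx=2.5,fy=2.5))
i,d=read_camera('scene'); w=cloud('scene',d)
h=cv2.cvtColor(i,cv2.COLOR_RGB2HSV); m=(h[...,0]>15)&(h[...,0]<32)&(h[...,1]>150)&(h[...,2]>50); m[:200]=0;m[400:]=0;m[:,:200]=0;m[:,400:]=0
q=w[m]; print(len(q),np.nanmin(q,0).round(3),np.nanmax(q,0).round(3))
```

```text
tcp [0.6504 0.0115 0.1412] zdir 95.8 tool delta [0.0032 0.0009 0.0001] F [-1.9  0.8  3.5] w 0.024 t 8.6
326 [0.643 0.    0.103] [0.662 0.025 0.166]
```

View pics/push.png

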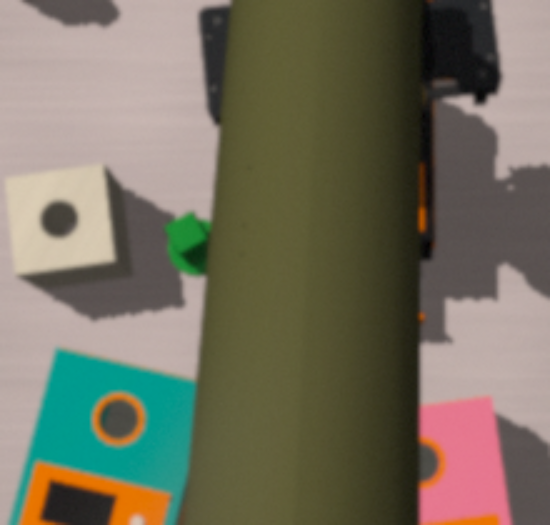

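The arm hides the dock in this view; an orange corner just at (420,316) suggests the tray may be out. The flange is about 4 mm above the lid, so I press a little further for margin.

Request:
step_arm(deltas=[[-1, 0.001, 0, 0, 0], [-1, 0.002, 0, 0, 0], [-1, 0.003, 0, 0, 0], [-1, 0.003, 0, 0, 0], [-1, 0.003, 0, 0, 0], [-1, 0.003, 0, 0, 0], [-1, 0.003, 0, 0, 0]])

```text
time_s: 9.57
tool_pos: [0.6504, 0.0115, 0.1381]
tool_rot: [-95.1, 90.0, 0.6]
force: [-1.2, 0.2, 3.9]
grip_width: 0.0236
```

Request:
step_arm(deltas=[[-1, -0.01, 0, 0, 0], [-1, -0.03, 0, 0, 0], [-1, -0.055, 0, 0, 0], [-1, -0.08, 0, 0, 0], [-1, -0.105, 0, 0, 0], [-1, -0.125, 0, 0, 0], [-1, -0.14, 0, 0, 0], [-1, -0.14, 0, 0, 0]])

```text
time_s: 10.58
tool_pos: [0.6507, 0.0115, 0.2794]
tool_rot: [-90.1, 89.9, 5.6]
force: [-0.1, -0.3, -1.1]
grip_width: 0.0236
```

Run:
```python
from h import *
togo(.573,.235,.278)
i,d=read_camera('scene'); w=cloud('scene',d); save('out.png',cv2.resize(i[150:400,100:500],None,fx=2,fy=2))
h=cv2.cvtColor(i,cv2.COLOR_RGB2HSV); m=(h[...,0]>15)&(h[...,0]<32)&(h[...,1]>150)&(h[...,2]>50); m[:150]=0;m[400:]=0;m[:,:200]=0;m[:,400:]=0
q=w[m]; print(len(q),np.nanmin(q,0).round(3),np.nanmax(q,0).round(3))
read_camera('top')
for c in ['scene','top']:
  for r in regions_of(c,'tray_orange'): print(c,round(r['p'],2),r['pixel'])
```

```text
tcp [0.6507 0.0115 0.2794] zdir 95.8 tool delta [0.0013 0.0549 0.2302] F [-0.1 -0.3 -1.1] w 0.0236 t 10.575
606 [0.639 0.    0.24 ] [0.663 0.025 0.303]
scene 0.91 [325.0, 267.5]
scene 0.63 [425.5, 231.9]
```

View pics/out.png

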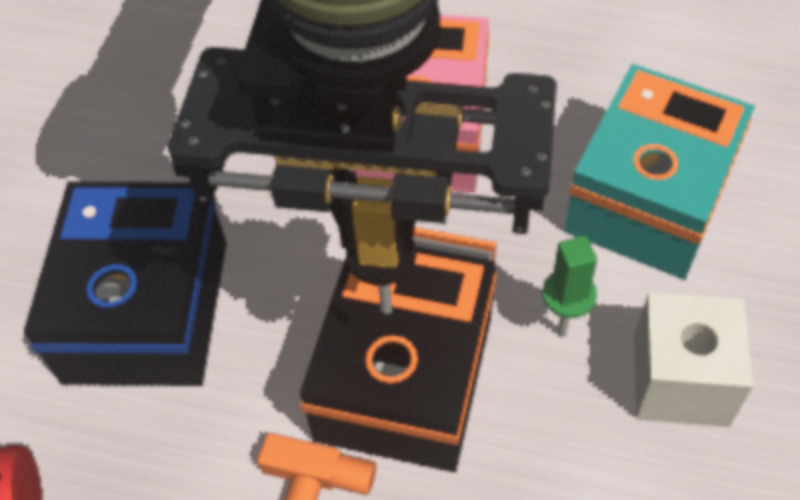

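The tray is out: its grey edge and orange front show at (455,245) in the crop. The blue tray is shut and the pin is held clear. Carrying it back.

Request:
step_arm(deltas=[[-1, 0, 0.003, 0.012, 0], [-1, 0, 0.008, 0.036, 0], [-1, 0, 0.015, 0.065, 0], [-1, 0, 0.022, 0.095, 0], [-1, 0, 0.029, 0.125, 0], [-1, 0, 0.036, 0.155, 0], [-1, 0, 0.044, 0.185, 0], [-1, 0, 0.05, 0.21, 0], [-1, 0, 0.054, 0.225, 0], [-1, 0, 0.055, 0.23, 0], [-1, 0, 0.055, 0.23, 0]])

```text
time_s: 12.15
tool_pos: [0.5727, 0.2343, 0.278]
tool_rot: [-175.2, 90.0, -79.5]
force: [-0.3, -0.4, -1.0]
grip_width: 0.0238
```

Request:
step_arm(deltas=[[-1, 0.015, 0, 0, 0], [-1, 0.04, 0, 0, 0], [-1, 0.06, 0, 0, 0], [-1, 0.075, 0, 0, 0], [-1, 0.075, 0, 0, 0]])

```text
time_s: 12.78
tool_pos: [0.5718, 0.2339, 0.2013]
tool_rot: [113.5, 89.8, -150.8]
force: [-0.2, -0.4, -0.4]
grip_width: 0.0236
```

Run:
```python
from h import *
togo(.573,.235,.118)
i,d=read_camera('scene'); w=cloud('scene',d); save('back.png',cv2.resize(i[180:380,350:550],None,fx=3,fy=3))
h=cv2.cvtColor(i,cv2.COLOR_RGB2HSV); m=(h[...,0]>15)&(h[...,0]<32)&(h[...,1]>150)&(h[...,2]>50); m[:180]=0;m[380:]=0;m[:,:400]=0;m[:,500:]=0
q=w[m]; print(len(q),np.nanmin(q,0).round(3),np.nanmax(q,0).round(3))
```

```text
tcp [0.5718 0.2339 0.2013] zdir 95.7 tool delta [ 0.0833 -0.0015  0.0011] F [-0.2 -0.4 -0.4] w 0.0236 t 12.775
434 [0.561 0.223 0.164] [0.584 0.246 0.225]
```

View pics/back.png

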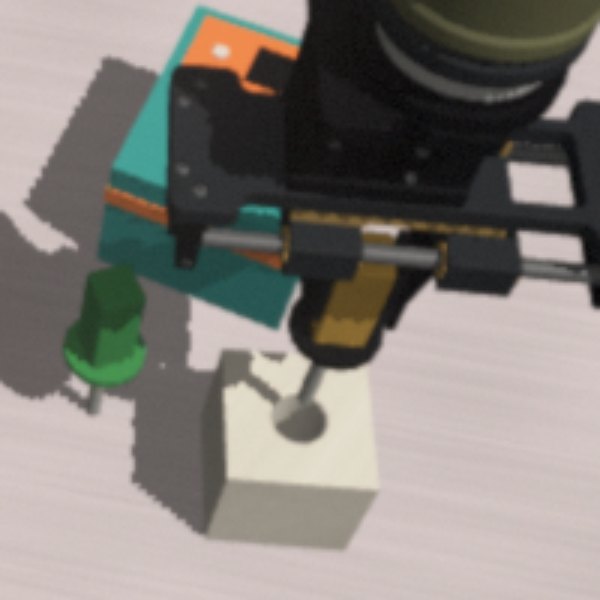

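The rod tip (300,405) hangs over the stand's hole (300,418), and the pin is upright. Lowering and releasing.

Request:
step_arm(deltas=[[-1, 0.015, -0.001, 0.001, 0], [-1, 0.03, -0.001, 0.001, 0], [-1, 0.045, -0.001, 0.001, 0], [-1, 0.06, -0.001, 0.001, 0], [-1, 0.07, -0.001, 0.001, 0], [-1, 0.076, -0.001, 0.001, 0], [-1, 0.08, -0.001, 0.001, 0], [-1, 0.082, -0.001, 0.001, 0], [-1, 0.083, -0.001, 0.001, 0], [-1, 0.083, -0.001, 0.001, 0], [-1, 0.083, -0.001, 0.001, 0]])

```text
time_s: 14.2
tool_pos: [0.5735, 0.236, 0.1203]
tool_rot: [-69.0, 90.0, 26.7]
force: [0.2, -0.1, -0.2]
grip_width: 0.0235
```

Request:
step_arm(deltas=[[-1, 0.001, 0, -0.001, 0], [-1, 0.002, 0, -0.001, 0], [-1, 0.002, 0, -0.001, 0], [-1, 0.002, 0, -0.001, 0]])

```text
time_s: 14.7
tool_pos: [0.5735, 0.2349, 0.1181]
tool_rot: [-96.3, 90.0, -0.6]
force: [-0.4, 0.1, -0.5]
grip_width: 0.0232
```

Request:
step_arm(deltas=[[0, 0, 0, 0, 0], [0, 0, 0, 0, 0], [0.5, 0, 0, 0, 0], [1, 0, 0, 0, 0], [1, 0, 0, 0, 0], [1, 0, 0, 0, 0], [1, 0, 0, 0, 0], [1, 0, 0, 0, 0]])

```text
time_s: 15.7
tool_pos: [0.5735, 0.2349, 0.1181]
tool_rot: [-30.5, 90.0, 65.2]
force: [-0.9, 0.7, -0.2]
grip_width: 0.0863
```

Request:
step_arm(deltas=[[1, -0.01, 0, 0, 0], [1, -0.03, 0, 0, 0], [1, -0.06, 0, 0, 0], [1, -0.1, 0, 0, 0], [1, -0.14, 0, 0, 0], [1, -0.18, 0, 0, 0], [1, -0.18, 0, 0, 0]])

```text
time_s: 16.58
tool_pos: [0.5754, 0.2355, 0.3043]
tool_rot: [-69.3, 89.4, 26.4]
force: [0.4, -0.2, 0.2]
grip_width: 0.0869
```

Request:
step_arm(deltas=[[1, 0, 0.03, 0.02, 0], [1, 0, 0.06, 0.06, 0], [1, 0, 0.09, 0.1, 0], [1, 0, 0.12, 0.15, 0], [1, 0, 0.15, 0.2, 0], [1, 0, 0.17, 0.22, 0], [1, 0, 0.17, 0.22, 0], [1, 0, 0.17, 0.22, 0]])

```text
time_s: 17.58
tool_pos: [0.3835, 0.4355, 0.2982]
tool_rot: [-135.2, 89.9, -39.5]
force: [0.7, -0.4, -1.1]
grip_width: 0.087
```

Run:
```python
from h import *
for c,b in [('scene',(405,500,275,370)),('top',(175,235,180,240))]:
    i,d=read_camera(c); w=cloud(c,d); save(c+'_end.png',i)
    h=cv2.cvtColor(i,cv2.COLOR_RGB2HSV).astype(int); m=(h[...,0]>15)&(h[...,0]<32)&(h[...,1]>150)&(h[...,2]>60)
    k=np.zeros_like(m); k[b[2]:b[3],b[0]:b[1]]=1; q=w[m&k]; q=q[~np.isnan(q[:,0])]
    if len(q): t=q[q[:,2]>q[:,2].max()-.006]; print(c,len(q),q.min(0).round(3),q.max(0).round(3),t.mean(0).round(4))
    for n in ['tray_orange','tray_blue']:
        for r in regions_of(c,n): print(c,n,round(r['p'],2),r['pixel'],np.nanmedian(w[r['pixels']],0).round(3))
togo(.573,.235,.118)
```

```text
scene 495 [0.562 0.223 0.08 ] [0.586 0.248 0.142] [0.5746 0.2344 0.14  ]
scene tray_orange 0.67 [308.4, 198.3] [ 0.323 -0.048  0.014]
scene tray_orange 0.6 [317.9, 267.5] [0.502 0.014 0.035]
scene tray_orange 0.46 [427.9, 231.2] [0.36  0.192 0.012]
scene tray_blue 0.57 [156.6, 295.0] [ 0.603 -0.248  0.022]
top 191 [0.56  0.222 0.127] [0.585 0.246 0.144] [0.5725 0.2341 0.1408]
top tray_orange 0.64 [318.9, 233.6] [0.525 0.014 0.021]
top tray_blue 0.56 [456.5, 225.5] [ 0.538 -0.248  0.039]
tcp [0.3831 0.436  0.2981] zdir 95.6 tool delta [ 0.1802 -0.1692 -0.2187] F [-0.9  0.3  0.2] w 0.0868 t 17.875
```

View pics/scene_end.png

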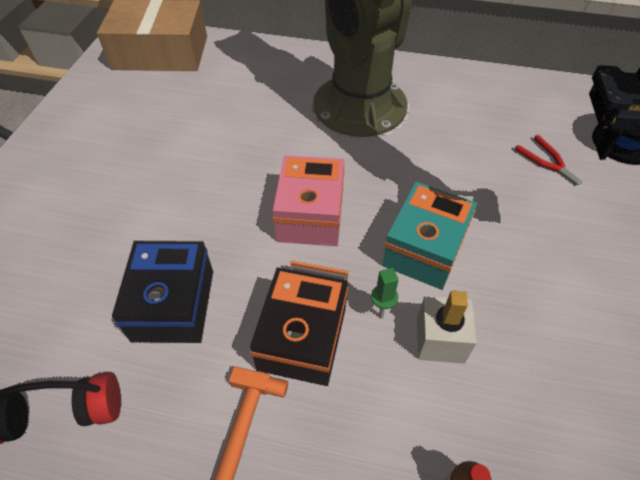

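The pin is back upright in the stand (451,309), within about 1 mm of its start. The orange tray is out (318,267), with its front at x ≈ 0.50 against the box front at 0.548, and the blue tray is shut.

```bash
python3 -c "
from h import *
print(env.sign_off())"
```

```text
the job is handed in; nothing more can be done
None
```

The orange dock's tray is out, the pin is back upright in its stand with the gripper clear of it, and the job is handed in. `sign_off()` gave no verdict.

- **Pressing:** I took the yellow pin from its stand and pushed its rod down the orange-ringed hole. By my estimate from the tool height, the flange came within 1–4 mm of the lid and stayed there for about a second. The force was about 4 N, and the pin did not slip in the grip.
- **Last checks of the trays:** The orange tray front is at x ≈ 0.50 m and the box front at about 0.548 m, so it is out by about 46 mm by this camera estimate. The top camera's network gave x ≈ 0.525 for the same tray. I took that as the median of a patch on the tray's top and did not pursue it. The blue tray's readings matched the start within a few millimetres, so it is still shut.
- **Last checks of the pin:** The handle top is about 1 mm from its starting position in both cameras, at the same height as before.
- **Arm:** It is parked away from everything with the gripper open. The job was handed in at about 18 s of the 56 s allowed.

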